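# Bolt the dental model case

## Task

Bolt the dental model case shut: lift the bolt's handle out of the open notch, slide the bolt across towards the lid, feel for the lock notch and drop the handle fully home in it, then let go. The bolt is a light fitting, so never force the handle against the notched guide, and leave the plaster models and the pot that stand on and in front of the case where they are.

Things in the scene. Friction and masses are not known exactly. Their poses are not given: they have to be found in the camera images.
- case: Grey box, 220 x 340 x 80 mm tall, fixed to the bench; aluminium deck, white lid over its +y third. Origin at the centre of its underside, z up, axes parallel to the guide's. The barrel bolt is mounted on its top.
- guide: Fixed steel guide of the bolt. Origin on the bolt's axis, 26 mm above the case's top, at the middle of the open notch. +y: the way the bolt slides to lock (to the lid); z up; the handle points to -x. Round the rod stand steel loops at y = -34, 82 and 128 mm, 16 to 18 mm wide, up to 11 mm above the axis.
- open_notch (a point): Fixed on the guide: middle of the open notch, at axis height, 30 mm to -x of the axis, in an upright notched plate parallel to the bolt (26 to 34 mm from the axis). Notches are open at the top, 11 mm wide; teeth rise 14 to 17 mm above the axis. The LOCK notch is in a dark steel piece, screwed on differently on each case: 30 to 50 mm from here along +y, not measured. Past it: one long tooth.
- bolt (a joint): Slide of the bolt along the guide's +y, in m: about 0 (within 2 mm) with the handle in the open notch; the end stop at 0.060 is well past the lock notch. About 3 N of friction.
- handle (a joint): Angle of the handle about the bolt's axis, rad: 0 = level, fully down in a notch (own stop); grows as it is lifted, to 1.35. Resting on a tooth's top it reads about 0.6; below that it is between teeth and the bolt cannot pass them. Turns stiffly (about 1.5 N at the knob) and stays where left, so it must be pushed down into the notch. Starts at 0 to 0.12.
- knob (a point): Centre of the handle's black knob: a drum 18 mm in diameter, 16 mm long along the guide's y, on a square steel arm 8 mm thick. It is 62 mm from the bolt's axis, twice as far as the notched plate, so the plate feels about twice the force put on the knob. About 5 N on the knob is enough for everything; over 30 N between handle and plate damages it.
- cast_a: White plaster dental model, about 56 x 62 x 36 mm, loose, on the case's deck behind the bolt. Bystander. Origin at the centre of its underside.
- pot: Small white pot, 36 mm in diameter, 28 mm tall, loose, on the case's lid. Bystander. Origin at the centre of its underside.
- cast_b: White plaster dental model, about 56 x 62 x 36 mm, loose on the bench in front of the case. Bystander. Origin at the centre of its underside.

How it is judged:
By the outcome, as a careful person would: the job done as asked, in the order asked, and still so for the second after the job is handed in, with the robot touching nothing.
It also fails if it takes over 67 s, if anything falls off the work surface, if the arm or the gripper's body presses on something with over 40 N, if the wrist force passes 120 N, or if a joint passes its speed limit or range.

## Robot

A 6-joint arm with a two-finger parallel gripper is mounted at the origin on the work surface. World frame = base frame: x ahead of the robot, y to its left, z up, the work surface at z = 0. Lengths are in mm, angles in rad, forces in N, time in s.
With the tool pointing down it reaches from about 250 to 850 mm from the base axis. Payload 12.5 kg.
Tool frame: the origin (TCP) lies between the finger pads; the fingertips stand 19 mm ahead of it and the grasp point (between the pads) is the TCP; z points along the fingers, y is the line along which they close (so a half turn about z gives the same grasp; the last joint's range is limited). The gripper opens to 93 mm and grips with 3 to 60 N. Pads are 15 mm wide; open, the fingers measure 128 mm over their backs; the gripper's body (75 mm by 188 mm) begins 65 mm behind the grasp point.
Start: joints at [1.082, 0.351, 1.652, -0, 1.139, -0.085], TCP at [216.072, 505.764, 237.633] pointing down, gripper open.
Joint ranges: [-2.75, 2.75], [-0.79, 2.1], [0.01, 2.65], [-1.57, 4.71], [0.07, 3.14], [-2.87, 2.87]. Speed limits (rad/s): [2.22, 2.22, 2.79, 3.14, 3.14, 3.14].

## Interface

Orientations are given as a rotation vector (axis times angle).
In Python, from rig import arm gives the robot as it stands.
- The arm moves only by the shell command python3 -m jog 'ROWS' [OPENING] [FORCE]. ROWS is JSON, a list of rows, each an object with "delta_pos": the shift along the tool's x, y, z in m, a list of three; "roll": the turn about the tool's z in degrees. A call has 1 to 20 rows; each row is the pose to reach, as a shift and turn from the pose commanded when the call began, along the tool's axes at that moment; what a row does not reach only later rows make up. A row lasts 1/8 s, in which the tool goes at most 62.5 mm and 10.7 degrees, less where a joint would pass 70% of its speed; a pose out of reach is approached as far as the arm can. A call with a gripper value outside its range is refused whole. OPENING is the gripper's target within -1 to 1 (fully open at 1, half-way at 0, shut at -1), set as the call begins (- or left out, the last holds). The fingers move at their own pace and stop on an object; FORCE is the grip in N (left out, the last holds). Time passes only in rows, so rows that repeat a pose let the fingers close. It gives the time, the measured TCP pose, the force, the opening and the grip force at its end, in the units of the state.
- arm.get_state(): the state, without advancing time (a new reading comes with each control period).
- arm.capture(name): name is "scene" or "top"; returns (picture, depth): 420x560x3 uint8, red, green, blue; 420x560 float32, mm along the optical axis (not along the pixel's ray), 0 where there is no reading.
- arm.camera_model(name): a dict with "vertical_fov" (degrees; the focal length in pixels is half the picture's height over the tangent of half this angle, whatever the lens; pixels are square), "cx", "cy" (the principal point, pixels), "R" (3x3) and "t" (3): a world point X has camera coordinates R X + t. Camera axes: x right, y down, z forward; pixel columns grow to the right and rows downward; lengths in mm; the calibration is good to about 2 mm. A picture is of the moment at which its call begins. camera_model takes no time and is no camera call.
- arm.sign_off(): hands the job in; it is judged then, once.
Trained networks look in the newest picture that a camera, given by its name, has taken for a name from the list of things; names that differ only in an ending like _2 or _b are one class to them, and where a whole thing is asked for, a point or a joint stands for the part that bears it (a point fixed in the world has none). Each returns a list of dicts, best first, with "confidence" (0 to 1); they miss things now and then, are a little off and sometimes report something else, mostly with a low value. They report only what shows in the picture. A call takes as long as a camera call.
- arm.silhouettes(camera, target): "region" (420x560 bool, what is visible of it) and "point" ([column, row] in pixels, amid what is visible of it).
- arm.tip_of(camera, target): "point" ([column, row] in pixels: a listed point, or the origin of a listed thing).
The state is a dict: "time_s": time; "joint_pos": joint angles; "joint_velocities": joint speeds; "joint_efforts": joint torques, N m; "position": TCP position; "tool_rot": TCP orientation; "contact_force": force on the tool from outside, world axes, zero at the start; "moment": the same for the moment, N m; "gripper_width": finger opening in mm; "grasp_force": force on a finger pad.
Only numpy, scipy, OpenCV 4.12 (cv2) and the standard library are available. Lean on these libraries where they do the work, as an engineer would, in place of code of your own. Each camera call takes 0.05 s, during which the arm holds its last target. There are 200 camera calls.

## Working session

There is one attempt and no reset: what is moved stays moved. The work goes in short steps, Python scripts to look and compute and a shell command to move; the robot and the scene stay as the last step left them, time stands still between calls to the robot, and variables do not carry over. Pictures are saved under pics/ and viewed, at most 10 in all, crops included, and the job is handed in when it is done.

```bash
mkdir -p pics; ls; cat > h.py <<'E'
from rig import arm
import numpy as np, cv2
def cam(n):
    m=arm.camera_model(n); f=210/np.tan(np.radians(m["vertical_fov"])/2)
    return f,m["cx"],m["cy"],np.array(m["R"]),np.array(m["t"])
def unproj(n,uv,z):
    f,cx,cy,R,t=cam(n); return R.T@(np.array([(uv[0]-cx)*z/f,(uv[1]-cy)*z/f,z])-t)
def proj(n,X):
    f,cx,cy,R,t=cam(n); c=R@np.array(X)+t; return f*c[0]/c[2]+cx,f*c[1]/c[2]+cy,c[2]
def ray(n,uv):
    f,cx,cy,R,t=cam(n); d=R.T@np.array([(uv[0]-cx)/f,(uv[1]-cy)/f,1]); return -R.T@t,d/np.linalg.norm(d)
def tri(a,b):
    (p,d),(q,e)=a,b; s=np.linalg.lstsq(np.c_[d,-e],q-p,rcond=None)[0]
    A=p+s[0]*d;B=q+s[1]*e; return (A+B)/2,np.linalg.norm(A-B)
E
python3 - <<'E'
from h import *
np.set_printoptions(precision=2,suppress=True)
s=arm.get_state(); print(s)
for n in("scene","top"):
    im,d=arm.capture(n); cv2.imwrite(f"pics/{n}0.png",im[...,::-1]); np.save(f"{n}0.npy",d)
    f,cx,cy,R,t=cam(n); print(n,f,cx,cy,-R.T@t,R)
    for k in("knob","open_notch","guide","case","cast_a","cast_b","pot"):
        r=arm.tip_of(n,k)
        for q in r[:2]:
            u=q["point"]; z=d[int(np.clip(u[1],0,419)),int(np.clip(u[0],0,559))]
            print(k,round(q["confidence"],2),np.array(u),z,unproj(n,u,z))
E
```

```text
pics
{'time_s': 0.0, 'joint_pos': array([ 1.08,  0.35,  1.65,  0.  ,  1.14, -0.08]), 'joint_velocities': array([ 0.,  0.,  0., -0.,  0.,  0.]), 'joint_efforts': array([ -0.  , -49.73, -28.53,   0.07,   0.03,  -0.  ]), 'position': array([215.91, 505.5 , 237.13]), 'tool_rot': array([-0.63, -3.08,  0.  ]), 'contact_force': array([-0.16, -0.28,  0.73]), 'moment': array([-0.03, -0.03,  0.03]), 'grasp_force': 0.0, 'gripper_width': 93.05151787330442}
scene 404.0734789753912 278.6115927912877 206.316793315412 [826.57 398.18 638.16] [[-0.78  0.63  0.  ]
 [ 0.49  0.62 -0.62]
 [-0.39 -0.48 -0.79]]
knob 0.68 [229.8 128.1] 772.5832 [ 527.67 -122.68  121.12]
open_notch 0.72 [215.  140.1] 766.23645 [ 563.23 -121.96  111.33]
guide 0.77 [203.4 144.9] 758.6201 [ 587.27 -124.87  111.  ]
cast_a 0.93 [323.3 196.8] 800.5339 [439.42  58.13  18.86]
cast_a 0.84 [168.6 158. ] 753.85706 [ 651.46 -147.18   99.2 ]
cast_b 0.93 [323.3 196.8] 800.5339 [439.42  58.13  18.86]
cast_b 0.84 [168.6 158. ] 753.85706 [ 651.46 -147.18   99.2 ]
pot 0.78 [288.5 188.7] 698.17615 [528.93  55.37 106.59]
pot 0.24 [322.8 199.7] 799.2884 [443.62  61.57  16.29]
top 395.97587625686054 285.4450553681104 210.49141307247908 [430.93  35.03 714.37] [[ 0.01 -1.   -0.04]
 [-0.98 -0.01 -0.19]
 [ 0.19  0.04 -0.98]]
knob 0.65 [404.  223.2] 593.2361 [ 527.7  -119.31  122.22]
open_notch 0.62 [404.4 206.8] 618.4411 [ 556.97 -126.32  101.92]
guide 0.88 [410.1 187. ] 611.74646 [ 585.76 -133.16  114.06]
guide 0.64 [405.3 208.4] 608.4617 [ 552.54 -125.11  111.28]
case 0.7 [371.1 204.7] 626.2039 [561.06 -75.7   96.82]
cast_a 0.87 [294.1 295.5] 672.51385 [417.43  45.71  26.59]
cast_a 0.74 [428.9 154.8] 630.35486 [ 641.21 -167.82  104.46]
cast_b 0.87 [294.1 295.5] 672.51385 [417.43  45.71  26.59]
cast_b 0.74 [428.9 154.8] 630.35486 [ 641.21 -167.82  104.46]
pot 0.83 [296.4 233.4] 612.2953 [512.95  41.87 106.36]
```

```bash
python3 - <<'E'
import cv2
for n,(x,y) in {"scene":(100,60),"top":(260,100)}.items():
    i=cv2.imread(f"pics/{n}0.png")[y:y+200,x:x+266]; cv2.imwrite(f"pics/{n}0c.png",cv2.resize(i,None,fx=3,fy=3,interpolation=cv2.INTER_CUBIC))
E
```

```text
(no output)
```

View pics/scene0c.png

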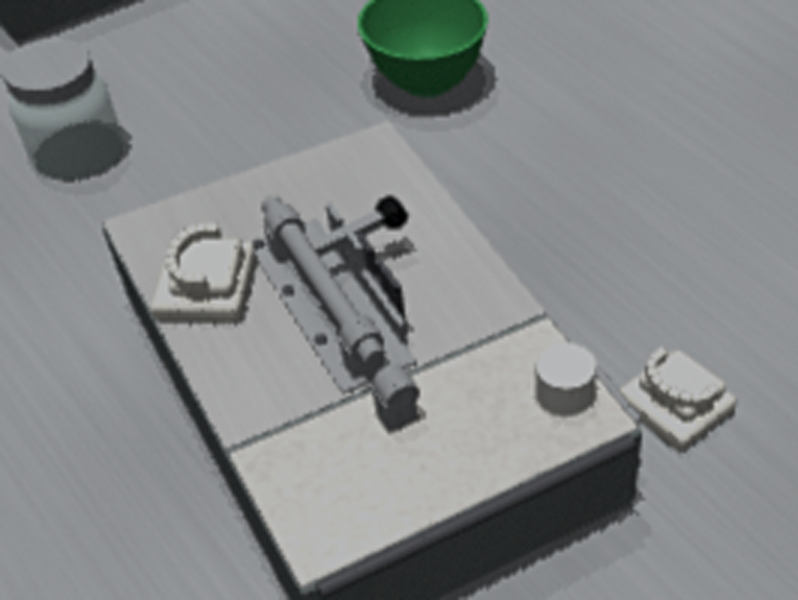

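View pics/top0c.png

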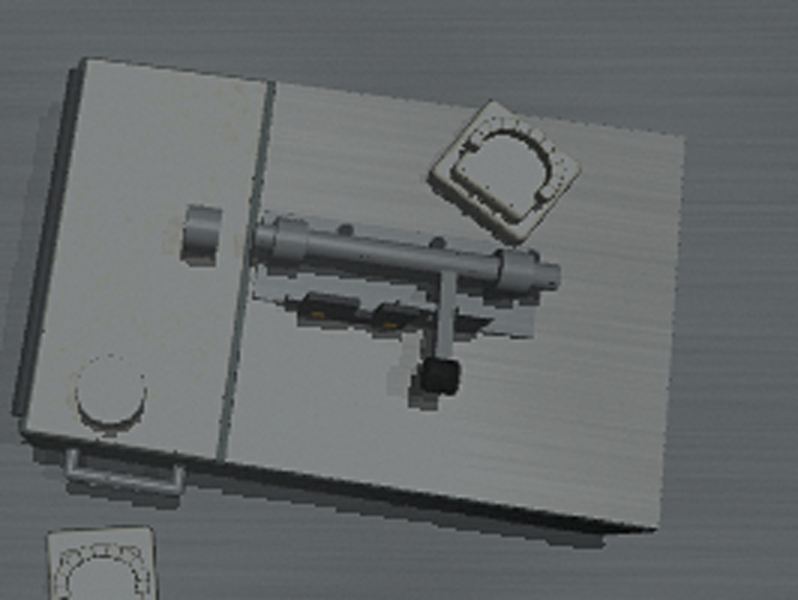

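The top crop shows the handle in the open notch (knob at crop (440,376)). The dark lock piece has its gap near crop (363,314), about 40 mm towards the lid. cast_a, the pot and cast_b are all clear of the knob's path. Next I measure.

```bash
python3 - <<'E'
from h import *
np.set_printoptions(precision=2,suppress=True)
P={}
for n in("scene","top"):
    d=np.load(f"{n}0.npy"); f,cx,cy,R,t=cam(n)
    v,u=np.mgrid[:420,:560]; z=d
    P[n]=(np.stack([(u-cx)*z/f,(v-cy)*z/f,z],-1)-t)@R
def sel(n,c,r,lo,hi):
    p=P[n].reshape(-1,3); return p[(np.linalg.norm(p[:,:2]-c,axis=1)<r)&(p[:,2]>lo)&(p[:,2]<hi)]
for n in P:
    d=sel(n,(560,-90),160,70,90); 
    print(n,"deck z",np.median(d[:,2]))
    q=P[n].reshape(-1,3); q=q[(abs(q[:,0]-592)<25)&(q[:,1]>-150)&(q[:,1]<-30)&(q[:,2]>110)&(q[:,2]<122)]
    vx,vy,x0,y0=cv2.fitLine(q[:,:2].astype(np.float32),cv2.DIST_HUBER,0,.01,.01).ravel()
    print(" rod",len(q),"yaw deg",np.degrees(np.arctan2(-vx*np.sign(vy),abs(vy))),x0,y0, np.percentile(q[:,2],95))
K={}
for n in("scene","top"):
    arm.capture(n)
    for k in("knob",):
        s=arm.silhouettes(n,k)[:1]
        for q in s:
            m=q["region"]; ys,xs=np.nonzero(m); print(n,k,q["confidence"],q["point"],m.sum(),xs.min(),xs.max(),ys.min(),ys.max())
    for k in("knob","open_notch","guide"):
        K[n,k]=arm.tip_of(n,k)[0]["point"]
    im=cv2.imread(f"pics/{n}0.png")
    a=(202,110,70,60) if n=="scene" else (385,205,40,40)
    sub=im[a[1]:a[1]+a[3],a[0]:a[0]+a[2]].max(2); 
    nn,lab,st,ce=cv2.connectedComponentsWithStats((sub<28).astype(np.uint8)); i=1+np.argmax(st[1:,4]); K[n,"dark"]=ce[i]+a[:2]; print("dark blob",K[n,"dark"],st[i])
for k in("knob","dark","open_notch","guide"):
    print(k,tri(ray("scene",K["scene",k]),ray("top",K["top",k])))
# teeth in top view
p=P["top"].reshape(-1,3); np.save("ptop.npy",P["top"]); np.save("pscene.npy",P["scene"])
E
```

```text
scene deck z 80.55036597123707
 rod 345 yaw deg -9.406021 594.83075 -85.96827 116.85374230835332
top deck z 80.76618084557636
 rod 629 yaw deg -9.020225 592.285 -91.11437 116.74429005261615
scene knob 0.61 [224.3, 134.9] 230 204 235 125 145
dark blob [230.23 130.6 ] [24 16  9 10 60]
top knob 0.65 [405.2, 216.2] 327 400 413 190 230
dark blob [405.91 225.37] [15 14 13 12 70]
knob (array([ 522.13, -124.98,  106.47]), np.float64(2.3480779874962145))
dark (array([ 526.07, -124.69,  112.54]), np.float64(0.29852615654847303))
open_notch (array([ 556.37, -131.47,  100.53]), np.float64(6.5841640324007225))
guide (array([ 583.57, -126.44,  112.23]), np.float64(1.0290250456383347))
```

```bash
python3 - <<'E'
from h import *
np.set_printoptions(precision=1,suppress=True,linewidth=200)
a=np.radians(-9.2); gx=np.array([np.cos(a),np.sin(a)]); gy=np.array([-np.sin(a),np.cos(a)])
k=np.array([526.,-124.7]); o=k+61.5*gx; print("origin",o)
for n in("top","scene"):
    p=np.load(f"p{n}.npy").reshape(-1,3); q=p[:,:2]-o; x=q@gx;y=q@gy
    m=(x>-37)&(x<-22)
    print(n)
    for b in range(-14,75,2):
        w=m&(y>=b)&(y<b+2)
        if w.any(): print(b,w.sum(),"max z",p[w,2].max(), "n>117:",(p[w,2]>117).sum(), end=" | ")
    print()
im=cv2.imread("pics/top0.png")
for z in (120,):
    M=[proj("top",[*(o+X*gx+Y*gy),z])[:2] for X,Y in((-45,-15),(-45,75),(-15,75),(-15,-15))]
H=cv2.getPerspectiveTransform(np.float32(M),np.float32([[0,240],[720,240],[720,0],[0,0]]))
A=cv2.warpPerspective(im,H,(720,240),flags=cv2.INTER_CUBIC)
M=[proj("scene",[*(o+X*gx+Y*gy),z])[:2] for X,Y in((-45,-15),(-45,75),(-15,75),(-15,-15))]
H=cv2.getPerspectiveTransform(np.float32(M),np.float32([[0,240],[720,240],[720,0],[0,0]]))
B=cv2.warpPerspective(cv2.imread("pics/scene0.png"),H,(720,240),flags=cv2.INTER_CUBIC)
C=np.vstack([A,B])
for Y in range(-10,75,10): cv2.line(C,((Y+15)*8,0),((Y+15)*8,480),(0,0,255) if Y else (0,255,0),1)
cv2.imwrite("pics/rect.png",C)
print(gx,gy)
E
```

```text
origin [ 586.7 -134.5]
top
-14 18 max z 120.63664520979947 n>117: 5 | -12 10 max z 120.69486218954916 n>117: 4 | -10 8 max z 120.92110012540113 n>117: 4 | -8 9 max z 121.02646871589565 n>117: 3 | -6 8 max z 120.76446229480236 n>117: 5 | -4 12 max z 116.70379165295618 n>117: 0 | -2 17 max z 115.29472151945512 n>117: 0 | 0 19 max z 115.66336041192102 n>117: 0 | 2 22 max z 114.35160942834717 n>117: 0 | 4 25 max z 114.60012423289612 n>117: 0 | 6 13 max z 119.23191384452927 n>117: 2 | 8 17 max z 120.4384975774588 n>117: 4 | 10 16 max z 120.21168721692585 n>117: 5 | 12 11 max z 119.95658455318416 n>117: 3 | 14 11 max z 120.7718454910206 n>117: 4 | 16 15 max z 123.0150366358853 n>117: 8 | 18 15 max z 123.43182068069808 n>117: 7 | 20 15 max z 123.05255908135061 n>117: 6 | 22 17 max z 122.70332580694631 n>117: 7 | 24 19 max z 122.73343260882979 n>117: 9 | 26 15 max z 123.50700771910442 n>117: 5 | 28 15 max z 123.45118156570463 n>117: 4 | 30 12 max z 123.97864922988843 n>117: 4 | 32 13 max z 124.42671052585715 n>117: 4 | 34 25 max z 123.06461385846217 n>117: 3 | 36 9 max z 100.12607588844813 n
[... 1984 characters left out ...]
>117: 0 | 44 6 max z 107.99867432758849 n>117: 0 | 46 9 max z 121.77983520410889 n>117: 1 | 48 8 max z 123.60460419484536 n>117: 2 | 50 13 max z 124.18313650496003 n>117: 2 | 52 8 max z 123.83506505353581 n>117: 3 | 54 12 max z 123.60430826337732 n>117: 3 | 56 12 max z 122.33830721054109 n>117: 3 | 58 10 max z 123.01827714902866 n>117: 3 | 60 10 max z 120.96350051082678 n>117: 2 | 62 12 max z 122.50291205171739 n>117: 2 | 64 11 max z 123.77063758801518 n>117: 3 | 66 10 max z 122.29909800728863 n>117: 2 | 68 11 max z 122.68933310973233 n>117: 3 | 70 18 max z 122.75078101132613 n>117: 5 | 72 27 max z 121.02554326804355 n>117: 2 | 74 13 max z 124.55506255903022 n>117: 1 | 
[ 1.  -0.2] [0.2 1. ]
```

View pics/rect.png

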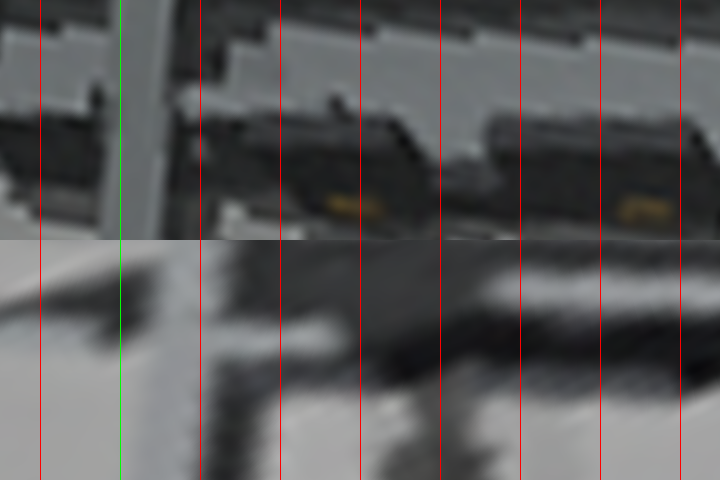

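```bash
cat >> h.py <<'E'
from scipy.spatial.transform import Rotation as Ro
a=np.radians(-9.2); GX=np.array([np.cos(a),np.sin(a),0]); GY=np.array([-np.sin(a),np.cos(a),0])
def st():
    s=arm.get_state(); R=Ro.from_rotvec(s["tool_rot"]).as_matrix(); return s,R
def to(X):
    s,R=st(); return (R.T@(np.array(X)-s["position"]))/1000
E
python3 - <<'E'
from h import *
np.set_printoptions(precision=4,suppress=True)
s,R=st(); print(R, to([526,-124.7,190]), to([526,-124.7,112]))
print(np.degrees(np.arctan2(R[1,1],R[0,1])), np.degrees(np.arctan2(GY[1],GY[0])))
E
```

```text
[[-0.9196  0.3929  0.    ]
 [ 0.3929  0.9196  0.0001]
 [ 0.      0.0001 -1.    ]] [-0.5327 -0.458   0.0476] [-0.5327 -0.458   0.1256]
66.86589517776538 80.8
```

```bash
python3 -m jog '[{"delta_pos":[-0.04,-0.035,0],"roll":-4},{"delta_pos":[-0.08,-0.07,0],"roll":-14},{"delta_pos":[-0.12,-0.105,0],"roll":-14},{"delta_pos":[-0.16,-0.14,0],"roll":-14},{"delta_pos":[-0.2,-0.175,0],"roll":-14},{"delta_pos":[-0.24,-0.21,0],"roll":-14},{"delta_pos":[-0.28,-0.245,0],"roll":-14},{"delta_pos":[-0.32,-0.28,0],"roll":-14},{"delta_pos":[-0.36,-0.315,0.01],"roll":-14},{"delta_pos":[-0.4,-0.35,0.02],"roll":-14},{"delta_pos":[-0.44,-0.385,0.03],"roll":-14},{"delta_pos":[-0.48,-0.42,0.035],"roll":-14},{"delta_pos":[-0.51,-0.445,0.04],"roll":-14},{"delta_pos":[-0.5327,-0.458,0.045],"roll":-14},{"delta_pos":[-0.5327,-0.458,0.045],"roll":-14},{"delta_pos":[-0.5327,-0.458,0.045],"roll":-14}]' 0 8
python3 - <<'E'
from h import *
np.set_printoptions(precision=4,suppress=True)
s,R=st(); print(s["time_s"],s["position"],s["contact_force"],s["gripper_width"],R)
print(to([526,-124.7,112]),s["joint_pos"])
im,d=arm.capture("scene"); cv2.imwrite("pics/s1.png",cv2.resize(im[60:260,130:390,::-1],None,fx=3,fy=3))
E
```

```text
time_s: 3.3
position: [525.5, -124.1, 192.7]
tool_rot: [-0.25, -3.131, -0.0]
contact_force: [-0.5, 0.8, -0.2]
gripper_width: 46.3
grasp_force: 0.0
3.3 [ 525.5468 -124.0695  192.6642] [-0.4938  0.8478 -0.2188] 46.25547808140324 [[-0.9873  0.1586 -0.0004]
 [ 0.1586  0.9873  0.0002]
 [ 0.0004  0.0002 -1.    ]]
[-0.0006 -0.0006  0.0807] [-0.3181  0.3848  1.7236  0.0001  1.0336 -1.7297]
```

View pics/s1.png

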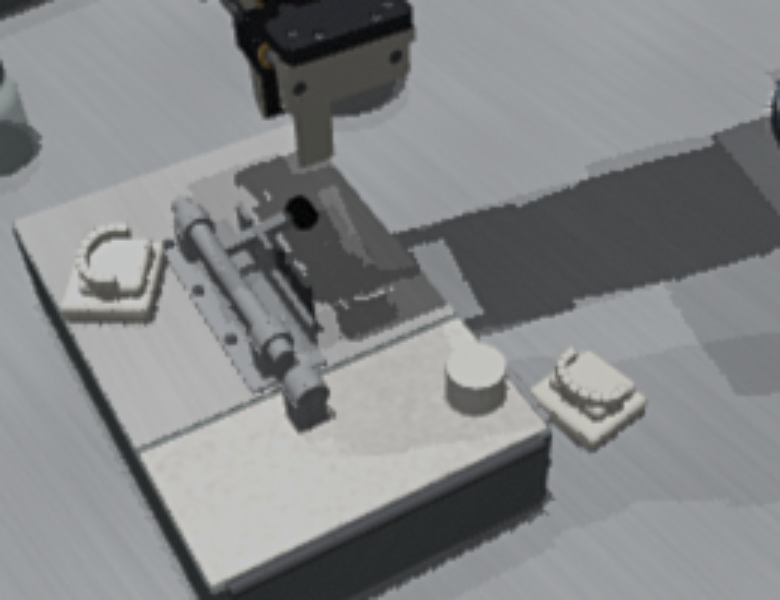

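```bash
python3 -m jog '[{"delta_pos":[-0.0006,-0.0006,0.03],"roll":0},{"delta_pos":[-0.0006,-0.0006,0.055],"roll":0},{"delta_pos":[-0.0006,-0.0006,0.07],"roll":0},{"delta_pos":[-0.0006,-0.0006,0.08],"roll":0},{"delta_pos":[-0.0006,-0.0006,0.08],"roll":0}]' && python3 -m jog '[{"delta_pos":[0,0,0],"roll":0},{"delta_pos":[0,0,0],"roll":0},{"delta_pos":[0,0,0],"roll":0},{"delta_pos":[0,0,0],"roll":0},{"delta_pos":[0,0,0],"roll":0},{"delta_pos":[0,0,0],"roll":0},{"delta_pos":[0,0,0],"roll":0},{"delta_pos":[0,0,0],"roll":0}]' -1 6
```

```text
time_s: 3.98
position: [526.4, -125.2, 112.6]
tool_rot: [-0.25, -3.131, -0.0]
contact_force: [0.8, 0.4, 0.2]
gripper_width: 46.5
grasp_force: 0.0
time_s: 4.97
position: [526.5, -125.5, 112.7]
tool_rot: [0.25, 3.131, -0.0]
contact_force: [-0.1, -1.6, 0.2]
gripper_width: 16.3
grasp_force: 6.0
```

```bash
python3 -m jog '[{"delta_pos":[-0.0007,0,-0.0045],"roll":0},{"delta_pos":[-0.0016,0,-0.009],"roll":0},{"delta_pos":[-0.003,0,-0.0135],"roll":0},{"delta_pos":[-0.0046,0,-0.018],"roll":0},{"delta_pos":[-0.0046,0,-0.018],"roll":0}]' ; python3 -m jog '[{"delta_pos":[-0.0021,0,-0.0042],"roll":0},{"delta_pos":[-0.0042,0,-0.0083],"roll":0},{"delta_pos":[-0.0066,0,-0.0117],"roll":0},{"delta_pos":[-0.009,0,-0.015],"roll":0},{"delta_pos":[-0.011,0,-0.0173],"roll":0},{"delta_pos":[-0.013,0,-0.0195],"roll":0},{"delta_pos":[-0.013,0,-0.0195],"roll":0}]'
python3 - <<'E'
from h import *
ims=[]
for n,(x,y) in {"scene":(150,80),"top":(330,140)}.items():
    im,d=arm.capture(n); ims.append(cv2.resize(im[y:y+130,x:x+130,::-1],None,fx=3,fy=3))
cv2.imwrite("pics/l1.png",np.hstack(ims))
E
```

```text
time_s: 5.6
position: [531.1, -126.1, 131.1]
tool_rot: [0.25, 3.131, -0.0]
contact_force: [-2.0, -0.5, 1.0]
gripper_width: 15.9
grasp_force: 6.0
time_s: 6.48
position: [544.2, -128.2, 150.4]
tool_rot: [0.25, 3.131, 0.0]
contact_force: [0.1, 2.1, 0.9]
gripper_width: 15.8
grasp_force: 6.0
```

View pics/l1.png

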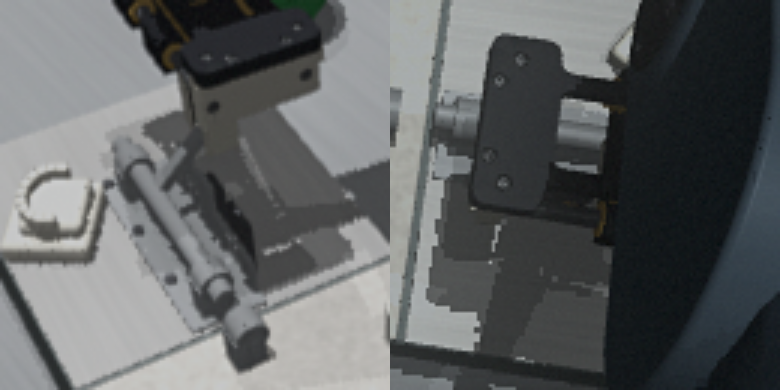

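```bash
python3 -m jog '[{"delta_pos":[0,0.004,0],"roll":0},{"delta_pos":[0,0.01,0],"roll":0},{"delta_pos":[0,0.016,0],"roll":0},{"delta_pos":[0,0.022,0],"roll":0},{"delta_pos":[0,0.028,0],"roll":0},{"delta_pos":[0,0.034,0],"roll":0},{"delta_pos":[0,0.039,0],"roll":0},{"delta_pos":[0,0.041,0],"roll":0},{"delta_pos":[0,0.041,0],"roll":0},{"delta_pos":[0,0.041,0],"roll":0}]'
python3 - <<'E'
from h import *
np.set_printoptions(precision=3,suppress=True)
o=np.array([586.7,-134.5,106.5])
s,R=st(); q=s["position"]-o; print(q@GX,q@GY,q[2],R.T@s["contact_force"])
im,d=arm.capture("scene"); cv2.imwrite("pics/l2.png",cv2.resize(im[80:210,150:330,::-1],None,fx=4,fy=4))
E
```

```text
time_s: 7.82
position: [550.0, -87.0, 150.2]
tool_rot: [-0.25, -3.131, -0.001]
contact_force: [-4.9, -0.7, 5.0]
gripper_width: 15.6
grasp_force: 6.0
-43.77415316205697 41.02492112586603 43.68287722870147 [ 4.681 -1.469 -4.948]
```

View pics/l2.png

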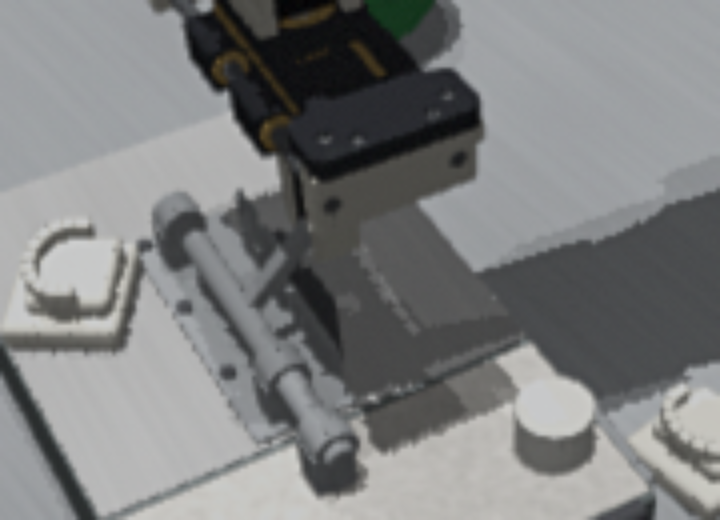

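```bash
python3 -m jog '[{"delta_pos":[0.0025,0,0.0025],"roll":0},{"delta_pos":[0.0045,0,0.0046],"roll":0},{"delta_pos":[0.006,0,0.0066],"roll":0},{"delta_pos":[0.0075,0,0.0086],"roll":0},{"delta_pos":[0.0075,0,0.0086],"roll":0}]';  python3 -m jog '[{"delta_pos":[0.0012,0,0.0018],"roll":0},{"delta_pos":[0.0024,0,0.0036],"roll":0},{"delta_pos":[0.0035,0,0.0054],"roll":0},{"delta_pos":[0.0035,0,0.0054],"roll":0}]'
python3 - <<'E'
from h import *
np.set_printoptions(precision=3,suppress=True)
o=np.array([586.7,-134.5,106.5])
s,R=st(); q=s["position"]-o; print(q@GX,q@GY,q[2],R.T@s["contact_force"],s["moment"])
im,d=arm.capture("scene"); cv2.imwrite("pics/l3.png",cv2.resize(im[80:210,150:330,::-1],None,fx=4,fy=4))
E
```

```text
time_s: 8.5
position: [542.9, -86.3, 141.2]
tool_rot: [-0.25, -3.132, -0.001]
contact_force: [2.1, 2.6, -2.8]
gripper_width: 16.1
grasp_force: 6.0
time_s: 9.0
position: [539.4, -85.9, 135.9]
tool_rot: [-0.25, -3.131, -0.0]
contact_force: [2.9, 2.2, -2.2]
gripper_width: 16.3
grasp_force: 6.0
-54.47196114633196 40.36155246352531 29.415307076915212 [-2.516  2.664  2.228] [ 0.41  -0.526  0.054]
```

View pics/l3.png

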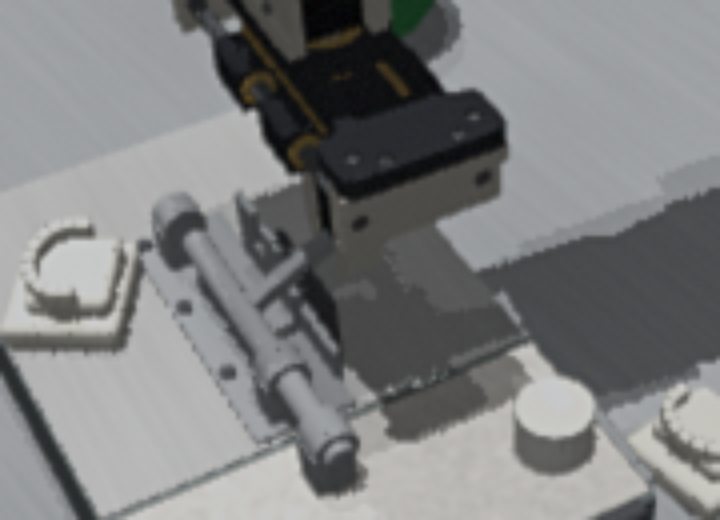

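```bash
python3 -m jog '[{"delta_pos":[0.001,0,0.003],"roll":0},{"delta_pos":[0.002,0,0.006],"roll":0},{"delta_pos":[0.002,0,0.006],"roll":0}]';  python3 -m jog '[{"delta_pos":[0.001,0,0.0027],"roll":0},{"delta_pos":[0.002,0,0.0054],"roll":0},{"delta_pos":[0.002,0,0.0054],"roll":0}]'
python3 - <<'E'
from h import *
np.set_printoptions(precision=3,suppress=True)
o=np.array([586.7,-134.5,106.5])
s,R=st(); q=s["position"]-o; print(q@GX,q@GY,q[2],R.T@s["contact_force"],s["moment"])
E
```

```text
time_s: 9.43
position: [537.0, -85.6, 129.7]
tool_rot: [-0.25, -3.13, -0.0]
contact_force: [-1.6, 2.7, -0.2]
gripper_width: 16.3
grasp_force: 6.0
time_s: 9.8
position: [535.5, -85.4, 124.5]
tool_rot: [-0.25, -3.132, 0.0]
contact_force: [1.0, 1.5, -0.6]
gripper_width: 16.2
grasp_force: 6.0
-58.382685104068585 40.33452937754754 17.992422840680746 [-0.703  1.673  0.569] [ 0.346 -0.047  0.023]
```

```bash
python3 -m jog '[{"delta_pos":[0.001,0,0.0035],"roll":0},{"delta_pos":[0.0018,0,0.007],"roll":0},{"delta_pos":[0.0018,0,0.007],"roll":0}]';  python3 -m jog '[{"delta_pos":[0.0008,0,0.003],"roll":0},{"delta_pos":[0.0012,0,0.006],"roll":0},{"delta_pos":[0.0012,0,0.006],"roll":0}]'
python3 -m jog '[{"delta_pos":[0,0,0.0015],"roll":0},{"delta_pos":[0.0002,0,0.003],"roll":0},{"delta_pos":[0.0002,0,0.003],"roll":0}]'
python3 - <<'E'
from h import *
np.set_printoptions(precision=3,suppress=True)
o=np.array([586.7,-134.5,106.5])
s,R=st(); q=s["position"]-o; print(q@GX,q@GY,q[2],R.T@s["contact_force"],s["moment"])
im,d=arm.capture("scene"); cv2.imwrite("pics/l4.png",cv2.resize(im[80:210,150:330,::-1],None,fx=4,fy=4))
E
```

```text
time_s: 10.18
position: [533.9, -85.1, 117.5]
tool_rot: [0.25, 3.131, -0.0]
contact_force: [2.1, 1.1, -0.8]
gripper_width: 15.7
grasp_force: 6.0
time_s: 10.55
position: [532.7, -84.9, 111.5]
tool_rot: [0.25, 3.131, -0.0]
contact_force: [3.7, 0.6, -0.7]
gripper_width: 16.0
grasp_force: 6.0
time_s: 10.92
position: [532.4, -84.9, 108.6]
tool_rot: [0.25, 3.132, -0.0]
contact_force: [2.7, -1.1, -0.7]
gripper_width: 16.2
grasp_force: 6.0
-61.52579590105313 40.32461193404389 2.139712856916759 [-2.813 -0.658  0.69 ] [ 0.062 -0.567  0.032]
```

View pics/l4.png

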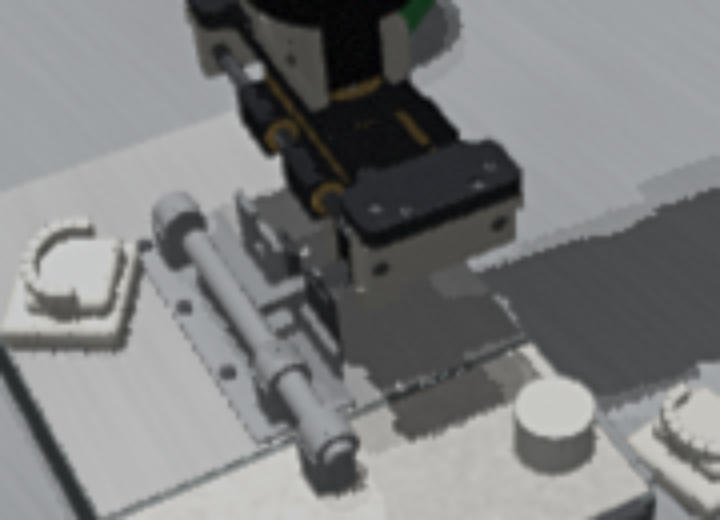

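```bash
python3 -m jog '[{"delta_pos":[-0.0003,0,0.001],"roll":0},{"delta_pos":[-0.0003,0,0.001],"roll":0}]';  python3 -m jog '[{"delta_pos":[0,0,0.001],"roll":0},{"delta_pos":[0,0,0.001],"roll":0}]';python3 -m jog '[{"delta_pos":[0,0,0.001],"roll":0},{"delta_pos":[0,0,0.001],"roll":0}]';python3 -m jog '[{"delta_pos":[0,0,0.001],"roll":0},{"delta_pos":[0,0,0.001],"roll":0}]'
```

```text
time_s: 11.22
position: [532.4, -84.8, 107.6]
tool_rot: [-0.25, -3.131, -0.0]
contact_force: [0.2, 0.6, -0.8]
gripper_width: 16.1
grasp_force: 6.0
time_s: 11.48
position: [532.5, -84.8, 106.8]
tool_rot: [-0.25, -3.131, 0.0]
contact_force: [-1.5, 1.9, 3.3]
gripper_width: 15.6
grasp_force: 6.0
time_s: 11.72
position: [532.7, -84.9, 106.1]
tool_rot: [-0.25, -3.132, 0.0]
contact_force: [-2.1, 0.2, 7.6]
gripper_width: 16.3
grasp_force: 6.0
time_s: 11.98
position: [532.8, -84.9, 105.2]
tool_rot: [0.25, 3.131, -0.0]
contact_force: [-1.1, 1.1, 7.1]
gripper_width: 16.5
grasp_force: 6.0
```

```bash
python3 -m jog '[{"delta_pos":[0,0,-0.001],"roll":0},{"delta_pos":[0,0,-0.001],"roll":0},{"delta_pos":[0,0,-0.001],"roll":0},{"delta_pos":[0,0,-0.001],"roll":0},{"delta_pos":[0,0,-0.001],"roll":0},{"delta_pos":[0,0,-0.001],"roll":0}]' 0; python3 -m jog '[{"delta_pos":[0,0,-0.01],"roll":0},{"delta_pos":[0,0,-0.03],"roll":0},{"delta_pos":[0,0,-0.06],"roll":0},{"delta_pos":[0,0,-0.1],"roll":0},{"delta_pos":[0,0,-0.14],"roll":0},{"delta_pos":[0.03,0.04,-0.14],"roll":0},{"delta_pos":[0.06,0.09,-0.14],"roll":0},{"delta_pos":[0.09,0.14,-0.14],"roll":0},{"delta_pos":[0.12,0.19,-0.14],"roll":0},{"delta_pos":[0.15,0.24,-0.14],"roll":0},{"delta_pos":[0.18,0.29,-0.14],"roll":0},{"delta_pos":[0.2,0.33,-0.14],"roll":0},{"delta_pos":[0.2,0.35,-0.14],"roll":0},{"delta_pos":[0.2,0.35,-0.14],"roll":0},{"delta_pos":[0.2,0.35,-0.14],"roll":0}]'
python3 - <<'E'
from h import *
np.set_printoptions(precision=2,suppress=True)
K={}
ims=[]
for n,(x,y,a) in {"scene":(150,80,(180,100,110,90)),"top":(330,140,(355,205,60,40))}.items():
    im,d=arm.capture(n); ims.append(cv2.resize(im[y:y+130,x:x+130,::-1],None,fx=3,fy=3)); 
    K[n]=arm.tip_of(n,"knob")[0]["point"]
    for k in("cast_a","pot"): print(n,k,[q["point"] for q in arm.tip_of(n,k)[:2]])
cv2.imwrite("pics/f.png",np.hstack(ims))
print(K,tri(ray("scene",K["scene"]),ray("top",K["top"])),arm.get_state()["contact_force"])
E
```

```text
time_s: 12.72
position: [532.7, -84.9, 105.7]
tool_rot: [0.25, 3.132, -0.0]
contact_force: [-0.1, -0.0, -0.1]
gripper_width: 46.9
grasp_force: 0.0
time_s: 14.6
position: [391.2, 291.5, 245.7]
tool_rot: [-0.252, -3.131, 0.001]
contact_force: [-0.4, -0.4, -0.9]
gripper_width: 46.5
grasp_force: 0.0
scene cast_a [[322.9, 199.0], [169.2, 155.9]]
scene pot [[290.2, 191.4]]
top cast_a [[296.1, 293.2], [428.1, 156.6]]
top pot [[405.5, 206.2]]
{'scene': [239.2, 148.4], 'top': [376.6, 222.7]} (array([533.04, -84.17,  99.39]), np.float64(3.222768636835773)) [-1.09 -0.78 -0.32]
```

View pics/f.png

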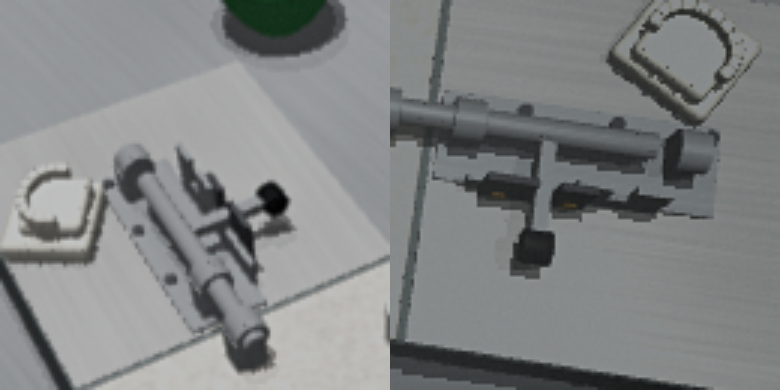

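The handle sits level between the two dark pieces (knob at about (535,247) in the right half of the image), and cast_a, cast_b and the pot haven't moved. The arm is clear, so I'm handing in.

```bash
python3 -c "
from rig import arm
print(arm.sign_off())"
```

```text
the job is handed in; nothing more can be done
None
```

The case is bolted: I lifted the handle, slid the bolt about 41 mm and pushed the handle down to its stop in the lock notch (about 7 N peak at the wrist), then let go; it took about 15 s, the final pictures show the models and pot where they were, and the hand-in gave no verdict.

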